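Pull down the accessory bin's flap with the hook pole

TASK

The carton with the blue label was left on the instrument shelf in front of the accessory bin, in the way of its flap: put it back squared up on top of the pile of two like cartons. Then take the hook pole from its rest, hook its prong through the eye on the flap and use it to pull the flap right down to its stop, unhook, and lay the pole back in both brackets of its rest. Work the flap with the pole only, not by hand, set carton and pole down rather than dropping them, and leave the rest of the bench as it is.

Things in the scene. Friction and masses are not known exactly. Their poses are not given: they have to be found in the camera images.
- bin_unit: Fixed unit on the right: grey shelf on legs (deck top z 140, instrument below) with a grey accessory bin (360 wide, top z 347) on its rear. Front (the flap) faces own -x, y along the width. Origin on the table below the shut flap's eye. In its frame, mm: deck x -188..250, y -210..210; shut flap's face x 32, bin behind to x 247; hinge line along y at x 37, z 182. Place and yaw vary.
- flap (a joint): Flap's hinge, rad: 0 shut (upright), growing as the top edge comes out to the unit's -x and down; 1.30 is the stop, right down (74 degrees from upright). Stiff friction stays hold it wherever it is left; drawing the eye takes about 4 N. May start ajar, up to 0.08.
- flap_panel: The flap: beige panel 10 thick x 340 wide x 150 mm high, hinged along its lower edge; carries the eye. Origin on the hinge line at mid width; frame turns with the flap, parallel to the unit's when shut: z up the panel (top edge at 153 mm), x into the bin, outer face at x = -5 mm.
- eye: Steel ring on the flap's outer face: hole 36 mm across, bar 7 mm thick. Origin at the hole's middle: 37 mm out (-x) of and 118 mm above the hinge line in flap_panel's frame (z 300 when shut), 32 mm off the panel's face. Frame parallel to flap_panel's; y is the axis of the hole, parallel to the hinge: a prong along y passes in sideways and turns freely in it.
- pole: Hook pole, 0.28 kg. Square yellow handle 22 x 22 mm with a red grip section 100 mm long; 9 mm round steel shank ending in a sideways prong. Origin on the axis at the middle of the red section (near the centre of mass). x to the hook: handle x -170..100 mm, shank to x 200; there the prong turns to +y, straight to y 30, tip bent back a little to x 194, y 37. z up; the prong lies level.
- prong (a point): Working point on the pole's prong, at pole x 200, y 18, z 0 mm: 18 mm sideways of the handle's axis, some 20 mm short of the prong's end.
- pole_rest: Pole rest, fixed on the bench (place and yaw vary): aluminium base 250 x 70 x 8 mm, two black U brackets 14 mm thick at x +85 and -85 mm. Origin: centre of underside, x along the pole. Slot 28 mm wide, floor z 49, walls to z 69, lips flaring to about 55 mm wide at z 85. The pole's axis lies at z 60, hook to the rest's +x, pole origin within 12 mm of the middle at the start.
- carton: Cardboard carton with a blue label, 96 (x) x 64 (y) x 80 mm high, 0.18 to 0.35 kg, standing on the deck in front of the flap. Origin at the centre of its underside, z up.
- pile_top: Upper of the two like cartons (white labels, same size, 0.25 kg, loose) stacked on the mat at the left. Origin at the centre of its underside, at z 80; its top is 80 mm above.
- pile_low: Lower of the two like cartons, standing on the mat. Origin at the centre of its underside.
- multimeter: Bystander: yellow handheld multimeter, 180 x 85 x 38 mm, lying on its back. Leave alone.
- mouse: Bystander: black computer mouse, 36 mm high. Leave alone.
- screwdriver: Bystander: orange-handled screwdriver, 170 mm long, lying between the pole rest and the pile. Leave alone.
- spanner: Bystander: small steel connector spanner, 130 mm long, lying on the mat. Leave alone.
- tin: Bystander: blue-labelled tin, 60 mm across, 70 mm high. Leave alone.
- mug: Bystander: white mug, 80 mm across, 90 mm high. Leave alone.
Things that resemble listed ones, but are neither listed nor needed, are in the scene too. What is shaped like the carton but black or red is not meant.

How it is judged:
By the outcome, as a careful person would: the job done as asked, in the order asked, and still so for the second after the job is handed in, with the robot touching nothing.
It also fails if it takes over 72 s, if anything falls off the work surface, if the arm or the gripper's body presses on something with over 40 N, if the wrist force passes 120 N, or if a joint passes its speed limit or range.

ROBOT

A 6-joint arm with a two-finger parallel gripper is mounted at the origin on the work surface. World frame = base frame: x ahead of the robot, y to its left, z up, the work surface at z = 0. Lengths are in m, angles in rad, forces in N, time in s.
With the tool pointing down it reaches from about 0.3 to 0.775 m from the base axis. Payload 14.6 kg.
Tool frame: the origin (TCP) lies midway between the tips of the shut fingers; the grasp point (between the pads) lies 19 mm behind it; z points along the fingers, y is the line along which they close (so a half turn about z gives the same grasp; the last joint's range is limited). The gripper opens to 94 mm and grips with 3 to 60 N. Pads are 16 mm wide; open, the fingers measure 119 mm over their backs; the gripper's body (75 mm by 177 mm) begins 78 mm behind the grasp point.
Start: joints at [-1.186, 0.3, 1.521, -0, 1.321, -0.067], TCP at [0.24, -0.495, 0.205] pointing down, gripper open.
Joint ranges: [-3.03, 3.03], [-0.79, 2.21], [0.23, 2.52], [-1.04, 4.18], [0, 3.07], [-2.55, 2.55]. Speed limits (rad/s): [2.22, 2.22, 2.57, 3.14, 3.14, 3.14].

INTERFACE

Orientations are given as [roll, pitch, yaw] about the fixed x, y, z axes, in that order (R = Rz(yaw) Ry(pitch) Rx(roll)).
In Python, from station import telemetry, optics, ctrl gives the robot as it stands.
- The arm moves only by the tool carry_out, never from a script. Its argument "plan" is a list that holds one entry, the list of rows, each a list of 7 numbers: the shift along the tool's x, y, z in mm, then the turn, a rotation vector about the tool's x, y, z in rad, then the finger opening in mm, from 0 to 94. A call has 1 to 20 rows; each row shifts and turns the commanded pose from where the row before left it, along the tool's axes as they then stand; what a row does not reach is not made up. A row lasts 1/12 s, in which the tool goes at most 41.7 mm and 7.16 degrees, less where a joint would pass 70% of its speed; a pose out of reach is approached as far as the arm can. A call with a gripper value outside its range is refused whole. The fingers move at their own pace and stop on an object; "squeeze" is the grip in N (left out, the last holds). Time passes only in rows, so rows that do not move let the fingers close. It gives the time, the measured TCP pose, the force, the opening and the grip force at its end, in the units of the state.
- telemetry.get_obs(): the state, without advancing time (a new reading comes with each control period).
- optics.camera(name): name is "scene" or "top" or "wrist"; returns a dict with "pixels" (480x640x3 uint8, red, green, blue), "intrinsics" (3x3 intrinsics, pixels), "dist_coeffs" ([k1, k2, p1, p2, k3] as OpenCV has them; the pictures are not rectified), "origin" and "rotation" of the camera in the world. Camera axes: x right, y down, z forward; pixel columns grow to the right and rows downward; lengths in m; the calibration is good to about 2 mm. A picture is of the moment at which its call begins. There is no depth.
- ctrl.hand_in(): hands the job in; it is judged then, once.
The state is a dict: "time_s": time; "qpos": joint angles; "joint_vel": joint speeds; "tau": joint torques, N m; "ee_pos": TCP position; "eef_rot": TCP orientation; "force": force on the tool from outside, world axes, zero at the start; "moment": the same for the moment, N m; "grip_width": finger opening in m; "grip_force": force on a finger pad.
Only numpy, scipy, OpenCV 4.12 (cv2) and the standard library are available. Lean on these libraries where they do the work, as an engineer would, in place of code of your own. Each camera call takes 0.05 s, during which the arm holds its last target. There are 200 camera calls.

## Working session

There is one attempt and no reset: what is moved stays moved. The work goes in short steps, Python scripts to look and compute and a tool call to move; the robot and the scene stay as the last step left them, time stands still between calls to the robot, and variables do not carry over. Pictures are saved under pics/ and viewed, at most 10 in all, crops included, and the job is handed in when it is done.

Besides the shell and the picture viewer there is one more tool, called after "Emit:" as name(argument=value, ...) on one line, values as JSON. carry_out: Moves the arm, as the interface text tells. Its arguments: {"type":"object","properties":{"plan":{"type":"array","items":{"type":"array","items":{"type":"array","items":{"type":"number"}}}},"squeeze":{"type":"number"}},"required":["plan"]}

```bash
ls; mkdir -p pics; python3 - <<'E'
from station import telemetry, optics, ctrl
import cv2, numpy as np, pickle
d={}
for n in ("scene","top","wrist"):
    c=optics.camera(n); d[n]=c
    cv2.imwrite(f"pics/{n}0.png",c["pixels"][:,:,::-1])
    print(n,np.round(c["intrinsics"],1).tolist(),c["dist_coeffs"],np.round(c["origin"],3),np.round(c["rotation"],3).tolist())
pickle.dump(d,open("c0.pkl","wb"))
print(telemetry.get_obs())
E
```

```text
pics
scene [[532.6, 0.0, 310.1], [0.0, 532.6, 237.2], [0.0, 0.0, 1.0]] [0.04419118 0.         0.         0.         0.        ] [1.012 0.543 1.127] [-2.551, 0.006, 2.316]
top [[453.3, 0.0, 324.2], [0.0, 453.3, 240.2], [0.0, 0.0, 1.0]] [-0.0477299  0.         0.         0.         0.       ] [0.48  0.107 1.34 ] [-3.106, 0.004, -1.565]
wrist [[402.7, 0.0, 322.1], [0.0, 402.7, 241.2], [0.0, 0.0, 1.0]] [-0.0712286  0.         0.         0.         0.       ] [ 0.316 -0.457  0.384] [2.854, 0.001, -1.118]
{'time_s': 0.15, 'qpos': array([-1.18563917e+00,  3.00341091e-01,  1.52140912e+00, -1.30105725e-05,
        1.32068877e+00, -6.65979432e-02]), 'joint_vel': array([-0.00194596, -0.00232282, -0.00093212, -0.00051674,  0.00052327,
        0.00191976]), 'tau': array([ 2.09656893e-03, -5.31960833e+01, -3.52819777e+01,  7.09028961e-02,
        2.35714728e-02, -6.26487508e-05]), 'ee_pos': array([ 0.24002517, -0.49465484,  0.20503039]), 'eef_rot': array([-3.14074737e+00, -4.37468024e-05,  4.51758304e-01]), 'force': array([-0.21260922,  0.07637191, -0.47270411]), 'moment': array([-0.02434611, -0.02313245, -0.02735431]), 'grip_force': 0.0, 'grip_width': 0.09411653910650757}
```

View pics/top0.png

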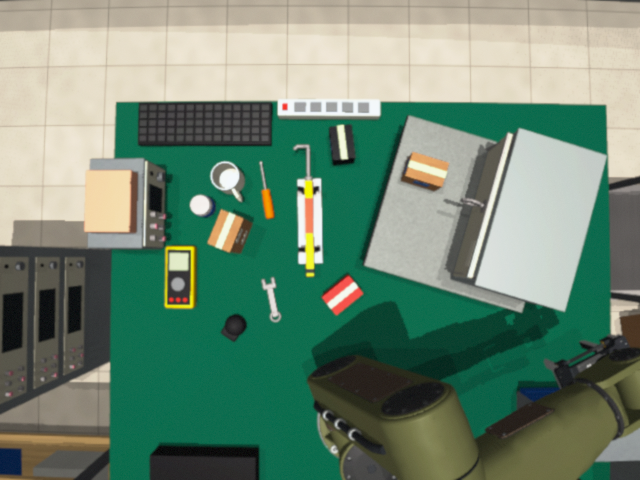

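View pics/scene0.png

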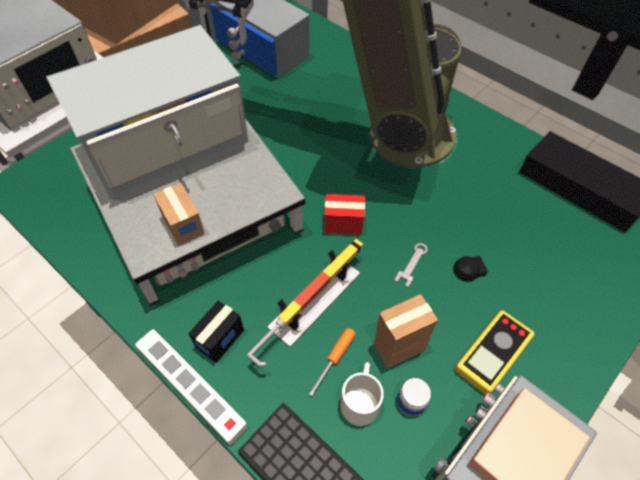

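```bash
cat > h.py <<'E'
import numpy as np, cv2
from scipy.spatial.transform import Rotation as R
def Rc(c):
    r=np.array(c["rotation"]); return r if r.shape==(3,3) else R.from_euler("xyz",r).as_matrix()
def ray(c,uv):
    p=cv2.undistortPoints(np.array(uv,float).reshape(-1,1,2),np.array(c["intrinsics"]),np.array(c["dist_coeffs"])).reshape(-1,2)
    d=np.c_[p,np.ones(len(p))]@Rc(c).T
    return np.array(c["origin"]),d/np.linalg.norm(d,axis=1)[:,None]
def onz(c,uv,z):
    o,d=ray(c,uv); return o+d*((z-o[2])/d[:,2])[:,None]
def tri(c1,u1,c2,u2):
    o1,d1=ray(c1,u1); o2,d2=ray(c2,u2); out=[]
    for a,b in zip(d1,d2):
        s=np.linalg.lstsq(np.c_[a,-b],o2-o1,rcond=None)[0]
        p,q=o1+a*s[0],o2+b*s[1]; out.append(np.r_[(p+q)/2,np.linalg.norm(p-q)])
    return np.array(out)
def proj(c,P):
    M=Rc(c).T; r=cv2.Rodrigues(M)[0]; t=-M@np.array(c["origin"])
    return cv2.projectPoints(np.array(P,float).reshape(-1,3),r,t,np.array(c["intrinsics"]),np.array(c["dist_coeffs"]))[0].reshape(-1,2)
E
python3 - <<'E'
import pickle,cv2,numpy as np
d=pickle.load(open("c0.pkl","rb"))
def crop(n,x,y,w,h,s):
    return cv2.resize(np.ascontiguousarray(d[n]["pixels"][y:y+h,x:x+w,::-1]),None,fx=s,fy=s,interpolation=cv2.INTER_CUBIC)
a=[crop("top",395,140,66,60,4),crop("top",200,195,66,60,4),crop("top",440,170,66,60,4)]
b=[crop("scene",145,170,66,75,4),crop("scene",370,290,66,75,4),crop("scene",150,110,66,75,4)]
im=np.vstack([np.hstack(a),np.hstack(b)])
cv2.imwrite("pics/z1.png",im);print(im.shape)
E
```

```text
(540, 792, 3)
```

View pics/z1.png

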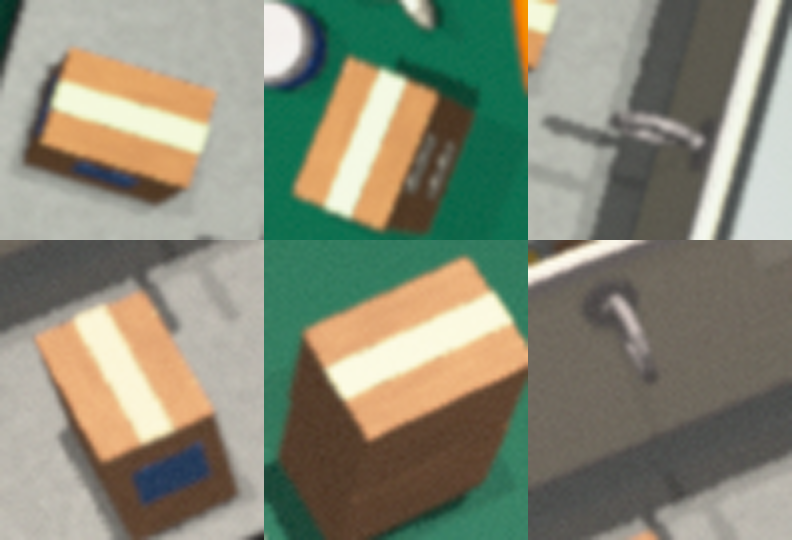

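```bash
python3 - <<'E'
import pickle,cv2,numpy as np
from h import *
np.set_printoptions(precision=4,suppress=True)
d=pickle.load(open("c0.pkl","rb"));T,S=d["top"],d["scene"]
def mask(c,box,f):
    x,y,w,h=box; k=4
    im=cv2.resize(np.ascontiguousarray(c["pixels"][y:y+h,x:x+w]),None,fx=k,fy=k,interpolation=cv2.INTER_CUBIC)
    hsv=cv2.cvtColor(im,cv2.COLOR_RGB2HSV).astype(int)
    m=f(*np.moveaxis(hsv,2,0)).astype(np.uint8)*255
    m=cv2.morphologyEx(m,cv2.MORPH_CLOSE,np.ones((9,9)))
    m=cv2.morphologyEx(m,cv2.MORPH_OPEN,np.ones((9,9)))
    cs=cv2.findContours(m,cv2.RETR_EXTERNAL,cv2.CHAIN_APPROX_NONE)[0]
    ct=max(cs,key=cv2.contourArea)
    return ct.reshape(-1,2).astype(np.float32),lambda q:(np.asarray(q,float)+.5)/k-.5+[x,y]
def quad(c,box,f):
    ct,b=mask(c,box,f); h=cv2.convexHull(ct)
    q=cv2.approxPolyN(h,4).reshape(-1,2) if hasattr(cv2,'approxPolyN') else None
    return b(q)
face=lambda h,s,v:(h<35)&(v>150)&(s>28)
boxes={"carton":((395,140,66,60),(140,165,80,80)),"pile":((200,195,56,60),(365,285,80,80))}
def order(P):
    c=P[:,:2].mean(0); return P[np.argsort(np.arctan2(*(P[:,:2]-c).T[::-1]))]
for n,(bt,bs) in boxes.items():
    qt,qs=quad(T,bt,face),quad(S,bs,face)
    z0=.22 if n=="carton" else .16
    a=order(np.c_[onz(T,qt,z0)[:,:2],qt]);b=order(np.c_[onz(S,qs,z0)[:,:2],qs])
    # match cyclic
    k=min(range(4),key=lambda k:np.linalg.norm(a[:,:2]-np.roll(b,k,0)[:,:2]))
    b=np.roll(b,k,0); P=tri(T,a[:,2:],S,b[:,2:])
    print(n);print(a);print(b);print("tri",P,P.mean(0)); e=np.roll(P,-1,0)-P
    print("edges",np.linalg.norm(e[:,:3],axis=1),"ang",np.degrees(np.arctan2(e[:,1],e[:,0])))
# pole
red=lambda h,s,v:((h<8)|(h>172))&(s>110)&(v>100)
yel=lambda h,s,v:(h>22)&(h<34)&(s>150)&(v>120)
for c,b,nm in((T,(296,170,30,110),"T"),(S,(270,235,100,90),"S")):
    for f in(red,):
        ct,bk=mask(c,b,f); r=cv2.minAreaRect(ct); bp=bk(cv2.boxPoints(r)); 
        print(nm,bk([r[0]]),bp.tolist(),r[1]); print(onz(c,bk([r[0]]),.071)); q=onz(c,bp,.071);e=np.roll(q,-1,0)-q;print(np.linalg.norm(e,axis=1),np.degrees(np.arctan2(e[:,1],e[:,0])))
        globals()["r"+nm]=bk([r[0]])
print("red tri",tri(T,rT,S,rS))
E
```

```text
carton
[[  0.6534  -0.1833 442.6321 187.225 ]
 [  0.7174  -0.202  449.8873 161.832 ]
 [  0.7469  -0.1057 411.4194 149.8108]
 [  0.6816  -0.0887 404.7116 175.684 ]]
[[  0.6504  -0.1852 181.0268 180.5281]
 [  0.7153  -0.2077 151.0024 192.076 ]
 [  0.7513  -0.1104 166.4341 226.9652]
 [  0.6809  -0.0863 200.0512 213.1413]]
tri [[ 0.6524 -0.1819  0.2245  0.0007]
 [ 0.7168 -0.201   0.2267  0.0023]
 [ 0.7493 -0.108   0.2195  0.0062]
 [ 0.681  -0.0881  0.2188  0.0021]] [ 0.6999 -0.1448  0.2224  0.0028]
edges [0.0672 0.0988 0.0711 0.0982] ang [ -16.5461   70.7564  163.7117 -106.955 ]
pile
[[  0.5779   0.3233 243.2177 218.2963]
 [  0.5896   0.347  234.2608 213.8179]
 [  0.4988   0.3827 220.1975 248.4061]
 [  0.4887   0.3584 229.4104 252.3544]]
[[  0.5929   0.3559 387.9125 327.5609]
 [  0.6034   0.3828 395.5913 340.039 ]
 [  0.5134   0.4188 438.2514 320.155 ]
 [  0.5023   0.3927 430.589  308.2356]]
tri [[0.577  0.3395 0.1105 0.0175]
 [0.5884 0.3661 0.1088 0.0209]
 [0.4938 0.4038 0.1086 0.0213]
 [0.4834 0.3772 0.1117 0.0202]] [0.5356 0.3717 0.1099 0.02  ]
edges [0.0289 0.1019 0.0287 0.1009] ang [  66.7846  158.2518 -111.3505  -21.9339]
T [[310.5   204.875]] [[308.875, 200.125], [312.125, 200.125], [312.125, 209.625], [308.875, 209.625]] (38.0, 13.0)
[[0.6241 0.1505 0.071 ]]
[0.0091 0.0268 0.0091 0.0268] [ -89.7073 -179.6016   90.3005    0.416 ]
S [[312.5   289.125]] [[294.37500762939453, 299.375], [322.75000762939453, 271.0], [330.62500762939453, 278.875], [302.25000762939453, 307.25]] (44.547725677490234, 160.5132293701172)
[[0.5951 0.1573 0.071 ]]
[0.0964 0.0271 0.0954 0.0261] [-178.705    83.0991    0.7648  -94.9508]
red tri [[0.6136 0.1586 0.1    0.0232]]
```

```bash
cat > m2.py <<'E'
import pickle,cv2,numpy as np
from h import *
np.set_printoptions(precision=4,suppress=True)
d=pickle.load(open("c0.pkl","rb"));T,S=d["top"],d["scene"]
def mask(c,box,f,cl=13):
    x,y,w,h=box; k=4
    im=cv2.resize(np.ascontiguousarray(c["pixels"][y:y+h,x:x+w]),None,fx=k,fy=k,interpolation=cv2.INTER_CUBIC)
    hsv=cv2.cvtColor(im,cv2.COLOR_RGB2HSV).astype(int)
    m=f(*np.moveaxis(hsv,2,0)).astype(np.uint8)*255
    m=cv2.morphologyEx(m,cv2.MORPH_OPEN,np.ones((5,5)))
    m=cv2.morphologyEx(m,cv2.MORPH_CLOSE,np.ones((cl,cl)))
    cs=cv2.findContours(m,cv2.RETR_EXTERNAL,cv2.CHAIN_APPROX_NONE)[0]
    ct=max(cs,key=cv2.contourArea)
    return ct.reshape(-1,2).astype(np.float32),lambda q:(np.asarray(q,float)+.5)/k-.5+[x,y]
E
python3 - <<'E'
from m2 import *
pf=lambda h,s,v:((h<40)|(s<45))&(v>140)
for c,b in((T,(205,200,50,55)),(S,(365,285,80,80))):
    ct,bk=mask(c,b,pf); q=bk(cv2.approxPolyN(cv2.convexHull(ct),4).reshape(-1,2)); w=onz(c,q,.16)
    e=np.roll(w,-1,0)-w; print(q.tolist(),"\n",w,w.mean(0),np.linalg.norm(e,axis=1),np.degrees(np.arctan2(e[:,1],e[:,0])))
    if c is T: qT,wT=q,w
    else: qS,wS=q,w
A=qT[[np.argmin(np.linalg.norm(wT[:,:2]-p[:2],axis=1)) for p in wS]]
P=tri(T,A,S,qS);print("pile tri",P,P.mean(0))
red=lambda h,s,v:((h<11)|(h>172))&(s>90)&(v>120)
yel=lambda h,s,v:(h>20)&(h<34)&(s>140)&(v>110)
for c,b in((T,(294,170,32,110)),(S,(268,235,105,95))):
    for f,nm in((red,"red"),(yel,"yel")):
        ct,bk=mask(c,b,f,5 if nm=="red" else 61); r=cv2.minAreaRect(ct); q=bk(cv2.boxPoints(r)); w=onz(c,q,.071);e=np.roll(w,-1,0)-w
        i=np.argmax(np.linalg.norm(e,axis=1)); print(nm,bk([r[0]]),onz(c,bk([r[0]]),.071),np.linalg.norm(e,axis=1)[:2],np.degrees(np.arctan2(e[i,1],e[i,0])))
x=[bk for bk in()]
# print raw pixel samples
print(T["pixels"][205:232:9,303:318,:].tolist())
def crop(c,x,y,w,h,s):
    return cv2.resize(np.ascontiguousarray(c["pixels"][y:y+h,x:x+w,::-1]),None,fx=s,fy=s,interpolation=cv2.INTER_CUBIC)
cv2.imwrite("pics/z2.png",np.hstack([crop(T,285,135,50,145,4),crop(S,240,235,145,145,4)]))
E
```

```text
[[243.4988021850586, 217.88986778259277], [229.5362892150879, 252.4637107849121], [206.298947930336, 242.95752334594727], [220.5946502685547, 208.64784049987793]] 
 [[0.579  0.3225 0.16  ]
 [0.4884 0.358  0.16  ]
 [0.5128 0.4195 0.16  ]
 [0.603  0.3831 0.16  ]] [0.5458 0.3708 0.16  ] [0.0973 0.0661 0.0972 0.0652] [ 158.6225   68.2854  -21.9318 -111.6159]
[[438.65147399902344, 320.0851173400879], [395.5462055206299, 340.1765556335449], [377.7760944366455, 312.3367156982422], [420.54241943359375, 293.14237880706787]] 
 [[0.5127 0.4193 0.16  ]
 [0.6037 0.3829 0.16  ]
 [0.5807 0.3209 0.16  ]
 [0.4882 0.3579 0.16  ]] [0.5463 0.3703 0.16  ] [0.098  0.0661 0.0996 0.0661] [ -21.7992 -110.3649  158.2037   68.2652]
pile tri [[0.5128 0.4194 0.1603 0.    ]
 [0.6033 0.383  0.1594 0.0006]
 [0.5797 0.3217 0.1595 0.0023]
 [0.4884 0.358  0.1603 0.    ]] [0.5461 0.3705 0.1599 0.0007]
red [[308.5   215.125]] [[0.5952 0.1559 0.071 ]] [0.0218 0.0929] 0.4336705150956312
yel [[309.125 256.   ]] [[0.4805 0.1534 0.071 ]] [0.0266 0.1308] 0.41335542774242523
red [[312.    288.875]] [[0.5954 0.1561 0.071 ]] [0.
[... 175 characters left out ...]
46, 136, 98], [246, 132, 91], [246, 130, 90], [246, 130, 92], [246, 130, 90], [244, 130, 92], [234, 142, 117], [225, 194, 183], [240, 236, 233], [244, 243, 240], [245, 245, 242], [245, 246, 243]], [[242, 241, 238], [241, 219, 209], [244, 170, 144], [246, 138, 102], [246, 133, 93], [246, 132, 93], [246, 132, 93], [246, 133, 93], [243, 129, 91], [235, 142, 117], [224, 192, 181], [240, 238, 233], [244, 244, 242], [245, 246, 242], [244, 246, 243]], [[242, 243, 242], [241, 225, 219], [244, 185, 164], [246, 147, 113], [246, 136, 97], [246, 135, 94], [246, 133, 94], [246, 135, 95], [245, 133, 95], [238, 143, 115], [230, 195, 183], [241, 240, 236], [244, 246, 243], [244, 246, 244], [245, 247, 244]]]
```

View pics/z2.png

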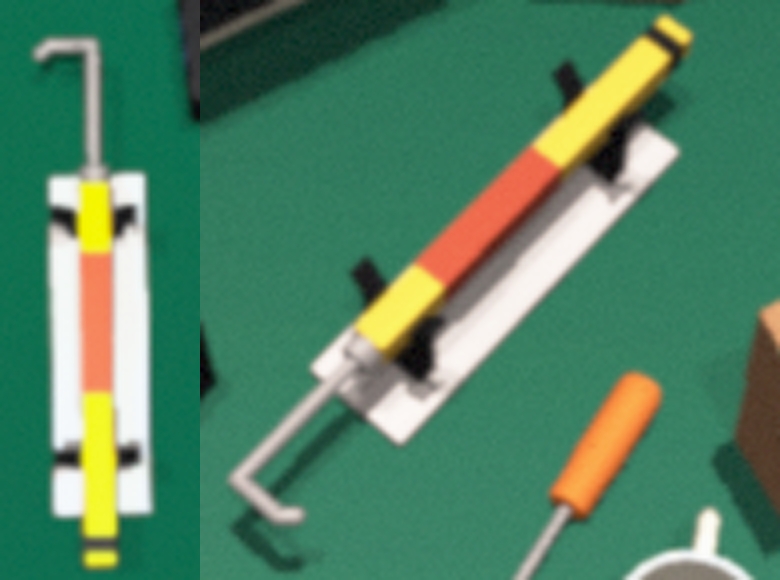

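```bash
python3 - <<'E'
from m2 import *
for p in((540,220),(490,200),(400,220),(420,260)):print(p,T["pixels"][p[1],p[0]])
for p in((130,90),(160,150),(230,190)):print(p,S["pixels"][p[1],p[0]])
lid=lambda h,s,v:(s<45)&(v>165)
res=[]
for c,b in((T,(455,110,165,215)),(S,(40,20,215,140))):
    ct,bk=mask(c,b,lid,9); q=bk(cv2.approxPolyN(cv2.convexHull(ct),4).reshape(-1,2)); w=onz(c,q,.347)
    e=np.roll(w,-1,0)-w; print(q.tolist(),"\n",w,np.linalg.norm(e,axis=1),np.degrees(np.arctan2(e[:,1],e[:,0])))
    res.append((q,w))
(qT,wT),(qS,wS)=res
A=qT[[np.argmin(np.linalg.norm(wT[:,:2]-p[:2],axis=1)) for p in wS]]
print("lid tri",tri(T,A,S,qS))
# deck front corners picked roughly, on z=.140
print(onz(T,[(409,117),(365,266)],.14),onz(S,[(138,279),(302,200)],.14))
# eye ends
print("eye outer tip", tri(T,[(465-0,202)],S,[(174,132)]))
E
```

```text
(540, 220) [207 216 209]
(490, 200) [237 236 226]
(400, 220) [181 182 173]
(420, 260) [184 186 176]
(130, 90) [213 214 207]
(160, 150) [111 106  93]
(230, 190) [187 182 174]
[[563.8683166503906, 311.20277404785156], [474.47581481933594, 284.30352783203125], [518.5522499084473, 128.49843788146973], [651.3547058105469, 99.87721824645996]] 
 [[ 0.3613 -0.42    0.347 ]
 [ 0.4202 -0.22    0.347 ]
 [ 0.7675 -0.3226  0.347 ]
 [ 0.84   -0.6347  0.347 ]] [0.2085 0.3621 0.3204 0.5247] [ 73.5733 -16.4534 -76.919  155.8417]
[[239.9475860595703, 74.85781860351562], [31.913394927978516, 153.95416259765625], [49.78567695617676, 62.805545806884766], [200.14776611328125, 24.675447940826416]] 
 [[ 0.4186 -0.2215  0.347 ]
 [ 0.8536 -0.3475  0.347 ]
 [ 0.6789 -0.5595  0.347 ]
 [ 0.3597 -0.4219  0.347 ]] [0.453  0.2748 0.3475 0.2089] [ -16.1536 -129.5008  156.6801   73.6409]
lid tri [[ 0.4203 -0.2193  0.3493  0.    ]
 [ 0.8171 -0.3741  0.2898  0.0765]
 [ 0.748  -0.4729  0.4742  0.1258]
 [ 0.3616 -0.4189  0.3494  0.0003]]
[[ 0.8551 -0.1148  0.14  ]
 [ 0.4548  0.0029  0.14  ]] [[ 0.8537 -0.1061  0.14  ]
 [ 0.4654  0.0049  0.14  ]]
eye outer tip [[ 0.61   -0.2144  0.3168  0.0137]]
```

Emit:
carry_out(plan=[[[0, 0, -36, 0, 0, -0.115, 94], [0, 0, -36, 0, 0, -0.115, 94], [0, 0, -36, 0, 0, -0.115, 94], [0, 0, -36, 0, 0, -0.115, 94], [0, 0, -36, 0, 0, -0.115, 94], [0, 0, -36, 0, 0, -0.115, 94], [0, 0, -36, 0, 0, -0.115, 94], [31.7, 22, 0, 0, 0, 0, 94], [31.7, 22, 0, 0, 0, 0, 94], [31.7, 22, 0, 0, 0, 0, 94], [31.7, 22, 0, 0, 0, 0, 94], [31.7, 22, 0, 0, 0, 0, 94], [31.7, 22, 0, 0, 0, 0, 94], [31.7, 22, 0, 0, 0, 0, 94], [31.7, 22, 0, 0, 0, 0, 94], [31.7, 22, 0, 0, 0, 0, 94], [31.7, 22, 0, 0, 0, 0, 94], [31.7, 22, 0, 0, 0, 0, 94]]], squeeze=15)

```text
time_s: 1.65
ee_pos: [0.5792, -0.2364, 0.4573]
eef_rot: [-3.141, -0.0, 1.257]
force: [-0.4, -1.2, 0.6]
grip_width: 0.094
grip_force: 0.0
```

Emit:
carry_out(plan=[[[31, 21.7, 0, 0, 0, 0, 94], [31, 21.7, 0, 0, 0, 0, 94], [31, 21.7, 0, 0, 0, 0, 94], [31, 21.7, 0, 0, 0, 0, 94], [0, 0, 39, 0, 0, 0, 94], [0, 0, 39, 0, 0, 0, 94], [0, 0, 39, 0, 0, 0, 94], [0, 0, 10, 0, 0, 0, 94]]])

```text
time_s: 2.32
ee_pos: [0.6884, -0.1482, 0.3362]
eef_rot: [-3.135, 0.0, 1.257]
force: [1.0, -0.1, -1.3]
grip_width: 0.0937
grip_force: 0.0
```

```bash
cat >> h.py <<'E'
def delta(o,pos,yaw=None):
    "shift (mm) along the tool axes and turn (rad, tool) to a tool-down target"
    A=R.from_euler("xyz",o["eef_rot"]); B=A if yaw is None else R.from_euler("xyz",[np.pi,0,np.radians(yaw)])
    return np.round(1000*A.inv().apply(np.array(pos)-o["ee_pos"]),1),np.round((A.inv()*B).as_rotvec(),4)
E
python3 - <<'E'
import m2
from m2 import *
from station import telemetry,optics
W=optics.camera("wrist"); o=telemetry.get_obs(); pickle.dump((W,o),open("w1.pkl","wb"))
cv2.imwrite("pics/w1.png",W["pixels"][:,:,::-1])
print(o["ee_pos"],o["eef_rot"],W["origin"],W["rotation"])
f=lambda h,s,v:(h<35)&(v>140)&(s>28)
print(proj(W,[[.7,-.145,.22],[.604,-.235,.3]]))
ct,bk=mask(W,(0,0,640,480),f); q=bk(cv2.approxPolyN(cv2.convexHull(ct),4).reshape(-1,2)); w=onz(W,q,.22);e=np.roll(w,-1,0)-w
print(q.tolist(),w,w.mean(0),np.linalg.norm(e,axis=1),np.degrees(np.arctan2(e[:,1],e[:,0])))
E
```

```text
[ 0.6888 -0.1484  0.3377] [-3.1369 -0.      1.257 ] [ 0.7165 -0.0685  0.5153] [ 2.8539  0.0069 -0.3122]
[[335.175  229.1431]
 [239.9827 428.2783]]
[[639.375, -0.375], [639.375, 352.82415771484375], [558.6998291015625, 355.55889892578125], [498.921630859375, -0.375]] [[ 0.9514 -0.0517  0.22  ]
 [ 0.9223 -0.3339  0.22  ]
 [ 0.8501 -0.311   0.22  ]
 [ 0.8528 -0.0262  0.22  ]] [ 0.8942 -0.1807  0.22  ] [0.2837 0.0757 0.2848 0.1018] [-95.8937 162.35    89.4568 -14.52  ]
```

View pics/w1.png

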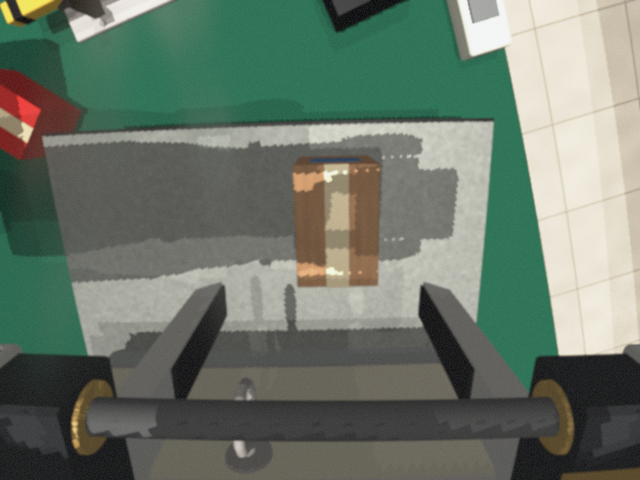

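```bash
python3 - <<'E'
from m2 import *
W,o=pickle.load(open("w1.pkl","rb"))
q=[(293,169),(379,167),(378.5,286),(298,286)]
w=onz(W,q,.221);e=np.roll(w,-1,0)-w
print(w,w.mean(0),np.linalg.norm(e,axis=1),np.degrees(np.arctan2(e[:,1],e[:,0])))
print("delta to carton",delta(o,[.7,-.1455,.17],72))
print("unit eye",onz(W,[(244,412),(247,447)],.3))
E
```

```text
[[ 0.6844 -0.0923  0.221 ]
 [ 0.7442 -0.11    0.221 ]
 [ 0.7188 -0.1994  0.221 ]
 [ 0.6583 -0.18    0.221 ]] [ 0.7014 -0.1454  0.221 ] [0.0624 0.093  0.0635 0.0915] [ -16.471  -105.8761  162.2376   73.4236]
delta to carton (array([  6.2,  10.6, 167.6]), array([-0.0047, -0.    ,  0.0004]))
unit eye [[ 0.6115 -0.2234  0.3   ]
 [ 0.6026 -0.2511  0.3   ]]
```

Emit:
carry_out(plan=[[[6.5, 11, 0, 0, 0, -0.017, 94], [0, 0, 38, 0, 0, 0, 94], [0, 0, 38, 0, 0, 0, 94], [0, 0, 38, 0, 0, 0, 94], [0, 0, 38, 0, 0, 0, 94], [0, 0, 15, 0, 0, 0, 94], [0, 0, 0, 0, 0, 0, 94], [0, 0, 0, 0, 0, 0, 60], [0, 0, 0, 0, 0, 0, 50], [0, 0, 0, 0, 0, 0, 50], [0, 0, 0, 0, 0, 0, 50], [0, 0, 0, 0, 0, 0, 50]]], squeeze=25)

```text
time_s: 3.37
ee_pos: [0.7034, -0.1463, 0.1792]
eef_rot: [3.135, -0.001, 1.274]
force: [-1.2, 0.6, 2.6]
grip_width: 0.0639
grip_force: 3.1
```

Emit:
carry_out(plan=[[[0, 0, 0, 0, 0, 0, 50], [0, 0, 0, 0, 0, 0, 50], [0, 0, 0, 0, 0, 0, 50], [0, 0, -10, 0, 0, 0, 50], [0, 0, -20, 0, 0, 0, 50], [0, 0, -30, 0, 0, 0, 50], [0, 0, -35, 0, 0, 0, 50], [0, 0, -35, 0, 0, 0, 50], [0, 0, 0, 0, 0, 0, 50]]])

```text
time_s: 4.12
ee_pos: [0.7033, -0.1463, 0.3169]
eef_rot: [3.125, -0.001, 1.274]
force: [-0.1, -0.1, -1.2]
grip_width: 0.0641
grip_force: 25.0
```

```bash
python3 - <<'E'
from h import *
from station import telemetry
o=telemetry.get_obs(); print(o["ee_pos"],o["eef_rot"],o["force"],o["grip_width"],o["grip_force"])
print(delta(o,[.546,.3705,.29],158.3))
E
```

```text
[ 0.70331762 -0.14631216  0.31690901] [ 3.12477663e+00 -9.80893721e-04  1.27384423e+00] [-0.07003759 -0.07983256 -1.15672227] 0.06412570490641166 24.969766438007355
(array([ 448.1, -302.1,   22.3]), array([ 0.0143,  0.0117, -1.489 ]))
```

Emit:
carry_out(plan=[[[16, -10.8, 0, 0, 0, 0, 50], [32, -21.6, 0, 0, 0, 0, 50], [32, -21.6, 0, 0, 0, 0, 50], [32, -21.6, 0, 0, 0, 0, 50], [32, -21.6, 0, 0, 0, 0, 50], [32, -21.6, 0, 0, 0, 0, 50], [32, -21.6, 0, 0, 0, 0, 50], [32, -21.6, 0, 0, 0, 0, 50], [32, -21.6, 0, 0, 0, 0, 50], [32, -21.6, 0, 0, 0, 0, 50], [32, -21.6, 0, 0, 0, 0, 50], [32, -21.6, 0, 0, 0, 0, 50], [32, -21.6, 0, 0, 0, 0, 50], [32, -21.6, 0, 0, 0, 0, 50], [16, -10.8, 0, 0, 0, 0, 50], [0, 0, 0, 0, 0, -0.1, 50], [0, 0, 0, 0, 0, -0.115, 50], [0, 0, 0, 0, 0, -0.115, 50], [0, 0, 0, 0, 0, -0.115, 50], [0, 0, 0, 0, 0, -0.115, 50]]])

```text
time_s: 5.78
ee_pos: [0.5444, 0.3708, 0.3063]
eef_rot: [3.137, 0.003, 1.84]
force: [-0.6, 0.3, -2.1]
grip_width: 0.0637
grip_force: 25.0
```

Emit:
carry_out(plan=[[[0, 0, 0, 0, 0, -0.115, 50], [0, 0, 0, 0, 0, -0.115, 50], [0, 0, 0, 0, 0, -0.115, 50], [0, 0, 0, 0, 0, -0.115, 50], [0, 0, 0, 0, 0, -0.115, 50], [0, 0, 0, 0, 0, -0.115, 50], [0, 0, 0, 0, 0, -0.115, 50], [0, 0, 0, 0, 0, -0.124, 50], [0, 0, 0, 0, 0, 0, 50], [0, 0, 0, 0, 0, 0, 50]]])

```text
time_s: 6.62
ee_pos: [0.5445, 0.3707, 0.3064]
eef_rot: [3.141, 0.005, 2.759]
force: [-0.1, -0.1, -2.2]
grip_width: 0.064
grip_force: 25.0
```

```bash
cat > look.py <<'E'
import sys
from m2 import *
from station import telemetry,optics
n=sys.argv[1]; d={}
for c in sys.argv[2:]:
    d[c]=optics.camera(c); cv2.imwrite(f"pics/{n}_{c}.png",d[c]["pixels"][:,:,::-1])
o=telemetry.get_obs(); pickle.dump((d,o),open(n+".pkl","wb"))
print(o["time_s"],o["ee_pos"],o["eef_rot"],o["force"],o["grip_width"],o["grip_force"])
E
python3 look.py p1 wrist scene; python3 - <<'E'
from m2 import *
d,o=pickle.load(open("p1.pkl","rb"))
print(delta(o,[.546,.3705,.24],158.3))
a=d["wrist"]["pixels"][:,:,::-1]; b=d["scene"]["pixels"][220:400,320:500,::-1]
cv2.imwrite("pics/p1.png",np.hstack([cv2.resize(a,(440,330)),cv2.resize(np.ascontiguousarray(b),(330,330),interpolation=cv2.INTER_CUBIC)]))
E
```

```text
6.7167 [0.5445 0.3707 0.3064] [3.1407 0.0054 2.7587] [ 0.3667  0.5741 -2.307 ] 0.06375649429420888 24.969187080860138
(array([-1.1,  0.3, 66.4]), array([ 0.0009,  0.0054, -0.0041]))
```

View pics/p1.png

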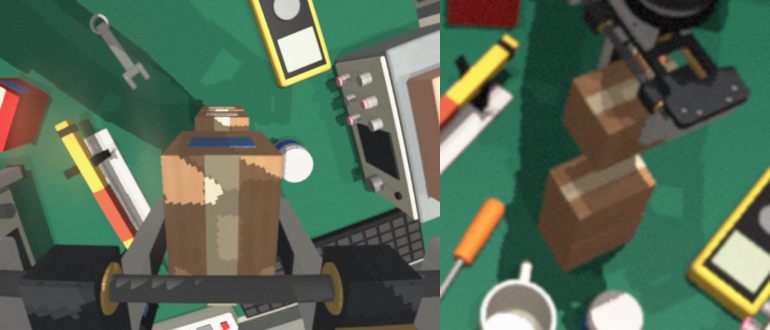

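```bash
python3 - <<'E'
from m2 import *
d,o=pickle.load(open("p1.pkl","rb"));W=d["wrist"]
g=cv2.resize(np.ascontiguousarray(W["pixels"][130:260,210:440,::-1]),None,fx=3.4,fy=3.4,interpolation=cv2.INTER_CUBIC)
cv2.imwrite("pics/p1z.png",g)
w=onz(W,[(236,225),(407,221)],o["ee_pos"][2]+.041);e=w[1]-w[0]
print(w,np.linalg.norm(e),np.degrees(np.arctan2(e[1],e[0])))
A=R.from_euler("xyz",o["eef_rot"]);print(A.inv().apply(w-o["ee_pos"]))
E
```

```text
[[0.4896 0.3616 0.3474]
 [0.5107 0.4182 0.3474]] 0.06040833158779896 69.52335532258171
[[ 0.0473 -0.0289 -0.0413]
 [ 0.0488  0.0315 -0.0412]]
```

View pics/p1z.png

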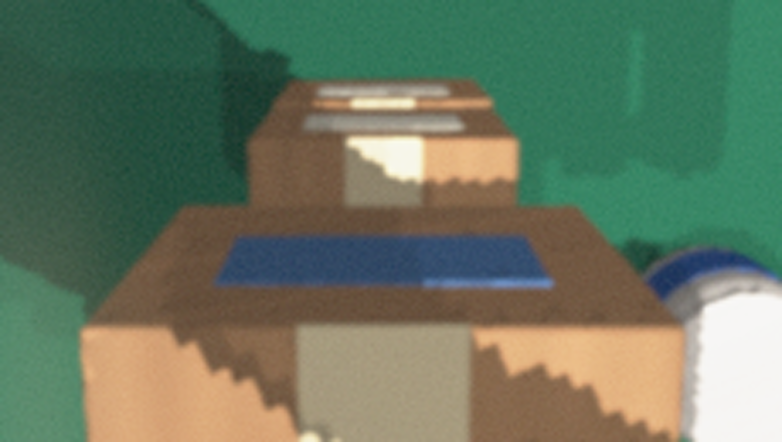

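```bash
python3 - <<'E'
from m2 import *
d,o=pickle.load(open("p1.pkl","rb"));W=d["wrist"]
A=R.from_euler("xyz",o["eef_rot"])
for q,z in(([(234,225.6),(410.9,225.6)],o["ee_pos"][2]+.041),([(283.5,170.3),(362.4,170.3)],.16)):
    w=onz(W,q,z);e=w[1]-w[0];l=w-o["ee_pos"];l=A.inv().apply(l);print(w,np.linalg.norm(e),np.degrees(np.arctan2(e[1],e[0])),l.mean(0))
E
```

```text
[[0.4895 0.3609 0.3474]
 [0.5129 0.419  0.3474]] 0.06260572015082985 68.14332194301811 [ 0.0471  0.0017 -0.0413]
[[0.4921 0.3601 0.16  ]
 [0.5157 0.4189 0.16  ]] 0.06332091119239096 68.14892298904618 [0.0454 0.0021 0.1462]
```

Emit:
carry_out(plan=[[[-1.5, 0.3, 0, 0, 0.005, 0, 50], [0, 0, 20, 0, 0, 0, 50], [0, 0, 30, 0, 0, 0, 50], [0, 0, 25, 0, 0, 0, 50], [0, 0, 15, 0, 0, 0, 50], [0, 0, 7, 0, 0, 0, 50], [0, 0, 0, 0, 0, 0, 50], [0, 0, 0, 0, 0, 0, 50]]])

```text
time_s: 7.38
ee_pos: [0.5464, 0.3707, 0.2104]
eef_rot: [3.14, 0.001, 2.762]
force: [0.5, -0.5, -1.3]
grip_width: 0.0639
grip_force: 25.0
```

Emit:
carry_out(plan=[[[0, 0, 1.5, 0, 0, 0, 50], [0, 0, 1.5, 0, 0, 0, 50], [0, 0, 0, 0, 0, 0, 50]]])

```text
time_s: 7.63
ee_pos: [0.5462, 0.3706, 0.2069]
eef_rot: [3.14, 0.001, 2.763]
force: [-0.5, -0.4, -2.2]
grip_width: 0.064
grip_force: 25.0
```

Emit:
carry_out(plan=[[[0, 0, 1.5, 0, 0, 0, 50], [0, 0, 1.5, 0, 0, 0, 50], [0, 0, 0, 0, 0, 0, 50]]])

```text
time_s: 7.88
ee_pos: [0.546, 0.3705, 0.2031]
eef_rot: [3.141, 0.0, 2.763]
force: [-0.3, 0.4, -2.1]
grip_width: 0.0638
grip_force: 25.0
```

Emit:
carry_out(plan=[[[0, 0, 1, 0, 0, 0, 50], [0, 0, 0, 0, 0, 0, 50]]])

```text
time_s: 8.05
ee_pos: [0.5461, 0.3705, 0.2022]
eef_rot: [3.141, 0.0, 2.763]
force: [0.2, -0.6, -1.0]
grip_width: 0.0637
grip_force: 25.0
```

Emit:
carry_out(plan=[[[0, 0, 1, 0, 0, 0, 50], [0, 0, 0, 0, 0, 0, 50]]])

```text
time_s: 8.22
ee_pos: [0.546, 0.3705, 0.2012]
eef_rot: [3.141, 0.0, 2.763]
force: [-0.1, -0.1, -2.9]
grip_width: 0.0639
grip_force: 25.0
```

Not yet in contact; continue in small steps.

Emit:
carry_out(plan=[[[0, 0, 1, 0, 0, 0, 50], [0, 0, 0, 0, 0, 0, 50]]])

```text
time_s: 8.38
ee_pos: [0.546, 0.3705, 0.2002]
eef_rot: [3.141, 0.0, 2.763]
force: [-0.3, 0.5, -2.5]
grip_width: 0.0638
grip_force: 25.0
```

Emit:
carry_out(plan=[[[0, 0, 1, 0, 0, 0, 50], [0, 0, 0, 0, 0, 0, 50]]])

```text
time_s: 8.55
ee_pos: [0.5461, 0.3705, 0.1993]
eef_rot: [3.141, 0.0, 2.763]
force: [-0.2, -0.0, -1.8]
grip_width: 0.0637
grip_force: 25.0
```

Emit:
carry_out(plan=[[[0, 0, 1, 0, 0, 0, 50], [0, 0, 0, 0, 0, 0, 50]]])

```text
time_s: 8.72
ee_pos: [0.5463, 0.3707, 0.1992]
eef_rot: [3.139, 0.001, 2.763]
force: [0.3, 0.2, 3.4]
grip_width: 0.0639
grip_force: 25.0
```

Emit:
carry_out(plan=[[[0, 0, -0.5, 0, 0, 0, 70], [0, 0, 0, 0, 0, 0, 85], [0, 0, 0, 0, 0, 0, 90], [0, 0, 0, 0, 0, 0, 90], [0, 0, -10, 0, 0, 0, 90], [0, 0, -25, 0, 0, 0, 90], [0, 0, -35, 0, 0, 0, 90], [0, 0, -35, 0, 0, 0, 90], [0, 0, 0, 0, 0, 0, 90]]])

```text
time_s: 9.47
ee_pos: [0.5469, 0.3711, 0.3126]
eef_rot: [3.132, 0.007, 2.763]
force: [0.9, -0.0, 0.9]
grip_width: 0.0897
grip_force: 0.0
```

```bash
python3 look.py p2 wrist scene; python3 - <<'E'
from m2 import *
d,o=pickle.load(open("p2.pkl","rb"))
a=d["wrist"]["pixels"][120:360,190:450,::-1]; b=d["scene"]["pixels"][220:400,320:500,::-1]
cv2.imwrite("pics/p2.png",np.hstack([cv2.resize(np.ascontiguousarray(a),(430,397)),cv2.resize(np.ascontiguousarray(b),(360,397),interpolation=cv2.INTER_CUBIC)]))
print(delta(o,[.595,.156,.2],181.3))
E
```

```text
9.5667 [0.5462 0.3706 0.3057] [3.1383 0.0023 2.7628] [-1.2501 -0.2804 -0.388 ] 0.08979454812518722 0.0
(array([-124.4, -181.7,  105.4]), array([ 0.0028,  0.0029, -0.4014]))
```

View pics/p2.png

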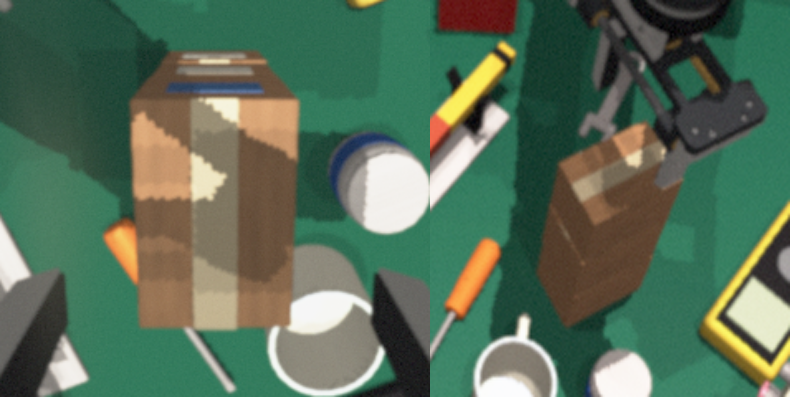

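Emit:
carry_out(plan=[[[-20.7, -30.3, 0, 0, 0, 0, 70], [-20.7, -30.3, 0, 0, 0, 0, 70], [-20.7, -30.3, 0, 0, 0, 0, 70], [-20.7, -30.3, 0, 0, 0, 0, 70], [-20.7, -30.3, 0, 0, 0, 0, 70], [-20.7, -30.3, 0, 0, 0, 0, 70], [0, 0, 14, 0, 0, -0.1, 70], [0, 0, 14, 0, 0, -0.1, 70], [0, 0, 14, 0, 0, -0.1, 70], [0, 0, 14, 0, 0, -0.1, 70], [0, 0, 0, 0, 0, 0, 70], [0, 0, 0, 0, 0, 0, 70]]])

```text
time_s: 10.57
ee_pos: [0.5937, 0.1556, 0.2468]
eef_rot: [3.141, -0.002, -3.123]
force: [0.1, 0.6, -0.4]
grip_width: 0.07
grip_force: 0.0
```

```bash
cat > pole.py <<'E'
import sys
from m2 import *
d,o=pickle.load(open(sys.argv[1]+".pkl","rb"));W=d["wrist"]; z=float(sys.argv[2])
red=lambda h,s,v:((h<11)|(h>172))&(s>110)&(v>60)
yel=lambda h,s,v:(h>20)&(h<34)&(s>140)&(v>60)
ref=proj(W,[[.595,.156,.071]])[0];print("expect",ref)
for f,nm in((red,"red"),(yel,"yel")):
    x0,y0=max(0,int(ref[0])-60),0
    ct,bk=mask(W,(x0,y0,120,480),f,5); r=cv2.minAreaRect(ct); q=bk(cv2.boxPoints(r)); w=onz(W,q,z);e=np.roll(w,-1,0)-w
    i=np.argmax(np.linalg.norm(e,axis=1)); print(nm,bk([r[0]]),q.round(1).tolist(),onz(W,bk([r[0]]),z),w.mean(0),np.linalg.norm(e,axis=1)[:2],np.degrees(np.arctan2(e[i,1],e[i,0])))
E
python3 look.py q1 wrist; python3 pole.py q1 .071
```

```text
10.6167 [0.5941 0.1557 0.2478] [ 3.141   0.0001 -3.1239] [ 0.4101 -0.4441  0.1281] 0.06984386453352913 0.0
expect [321.2308 218.3154]
red [[321.5   218.625]] [[308.6, 165.6], [334.4, 165.6], [334.4, 271.6], [308.6, 271.6]] [[0.5953 0.1562 0.071 ]] [0.5971 0.1563 0.071 ] [0.0225 0.0985] -179.4119919128052
yel [[320.375 103.25 ]] [[306.9, 42.6], [333.9, 42.6], [333.9, 163.9], [306.9, 163.9]] [[0.4957 0.1534 0.071 ]] [0.4971 0.1534 0.071 ] [0.022  0.0985] -179.3865034397002
```

Emit:
carry_out(plan=[[[-3, 0.5, 37, 0, 0, -0.01, 60], [0, 0, 37, 0, 0, 0, 60], [0, 0, 37, 0, 0, 0, 60], [0, 0, 37, 0, 0, 0, 60], [0, 0, 35, 0, 0, 0, 60], [0, 0, 15, 0, 0, 0, 60], [0, 0, 7, 0, 0, 0, 60], [0, 0, 0, 0, 0, 0, 60], [0, 0, 0, 0, 0, 0, 60]]])

```text
time_s: 11.37
ee_pos: [0.5982, 0.1566, 0.0443]
eef_rot: [3.141, 0.003, -3.111]
force: [0.7, -0.1, 0.8]
grip_width: 0.0596
grip_force: 0.0
```

Emit:
carry_out(plan=[[[0, 0, 1, 0, 0, 0, 30], [0, 0, 0, 0, 0, 0, 10], [0, 0, 0, 0, 0, 0, 10], [0, 0, 0, 0, 0, 0, 10], [0, 0, 0, 0, 0, 0, 10], [0, 0, 0, 0, 0, 0, 10], [0, 0, 0, 0, 0, 0, 10], [0, 0, 0, 0, 0, 0, 10], [0, 0, 0, 0, 0, 0, 10], [0, 0, 0, 0, 0, 0, 10]]], squeeze=60)

```text
time_s: 12.2
ee_pos: [0.5975, 0.1563, 0.042]
eef_rot: [3.141, 0.001, -3.111]
force: [-1.8, -1.4, 3.9]
grip_width: 0.0216
grip_force: 60.0
```

Emit:
carry_out(plan=[[[0, 0, -10, 0, 0, 0, 10], [0, 0, -30, 0, 0, 0, 10], [0, 0, -40, 0, 0, 0, 10], [0, 0, -40, 0, 0, 0, 10], [0, 0, -40, 0, 0, 0, 10], [0, 0, -40, 0, 0, 0, 10], [0, 0, -40, 0, 0, 0, 10], [0, 0, 0, 0, 0, 0.1, 10], [0, 0, 0, 0, 0, 0.112, 10], [0, 0, 0, 0, 0, 0.112, 10], [0, 0, 0, 0, 0, 0.112, 10], [0, 0, 0, 0, 0, 0.112, 10], [0, 0, 0, 0, 0, 0.112, 10], [0, 0, 0, 0, 0, 0.112, 10], [0, 0, 0, 0, 0, 0.112, 10], [0, 0, 0, 0, 0, 0.112, 10], [0, 0, 0, 0, 0, 0.112, 10], [0, 0, 0, 0, 0, 0.112, 10], [0, 0, 0, 0, 0, 0.112, 10], [0, 0, 0, 0, 0, 0.112, 10]]])

```text
time_s: 13.87
ee_pos: [0.5968, 0.1563, 0.2819]
eef_rot: [3.141, -0.001, 1.724]
force: [0.0, -0.6, -2.6]
grip_width: 0.0215
grip_force: 60.0
```

Emit:
carry_out(plan=[[[0, 0, 0, 0, 0, 0.112, 10], [0, 0, 0, 0, 0, 0.112, 10], [0, 0, 0, 0, 0, 0.112, 10], [0, 0, 0, 0, 0, 0.108, 10], [0, 0, 0, 0, 0, 0, 10], [0, 0, 0, 0, 0, 0, 10]]])

```text
time_s: 14.37
ee_pos: [0.5969, 0.1563, 0.2818]
eef_rot: [3.142, -0.001, 1.288]
force: [-0.6, -1.2, -3.6]
grip_width: 0.0216
grip_force: 60.0
```

```bash
python3 look.py r1 top scene wrist; python3 - <<'E'
from m2 import *
d,o=pickle.load(open("r1.pkl","rb"))
print(delta(o,[.6031,-.0264,.282],73.55))
P=o["ee_pos"]+[0,0,.018]; M=R.from_euler("z",o["eef_rot"][2]+np.pi).as_matrix()
for n in("top","scene"):print(n,proj(d[n],P+(M@np.array([[200,0,0],[200,18,0],[194,37,0],[100,0,0],[-170,0,0]]).T*.001).T).round(0).tolist(), proj(d[n],[[.607,-.236,.3],[.6141,-.212,.3]]).round(1).tolist())
def crop(c,x,y,w,h,s):
    return cv2.resize(np.ascontiguousarray(c["pixels"][y:y+h,x:x+w,::-1]),None,fx=s,fy=s,interpolation=cv2.INTER_CUBIC)
cv2.imwrite("pics/r1.png",np.vstack([np.hstack([crop(d["top"],330,150,150,120,2.6),crop(d["scene"],120,60,150,120,2.6)]),cv2.resize(np.ascontiguousarray(d["wrist"]["pixels"][240:,:,::-1]),(780,288))]))
E
```

```text
14.5167 [0.5971 0.1563 0.2819] [ 3.1412 -0.0009  1.2877] [ 0.8446 -0.2758 -3.4772] 0.021425818949751207 59.99208927154541
(array([-173.7,   56.8,   -0.3]), array([ 0.0004, -0.0009,  0.004 ]))
top [[388.0, 230.0], [390.0, 222.0], [390.0, 214.0], [346.0, 218.0], [234.0, 185.0]] [[474.2, 202.1], [463.9, 199.0]]
scene [[261.0, 163.0], [253.0, 167.0], [246.0, 172.0], [285.0, 196.0], [362.0, 301.0]] [[173.6, 132.6], [178.3, 139.9]]
```

View pics/r1.png

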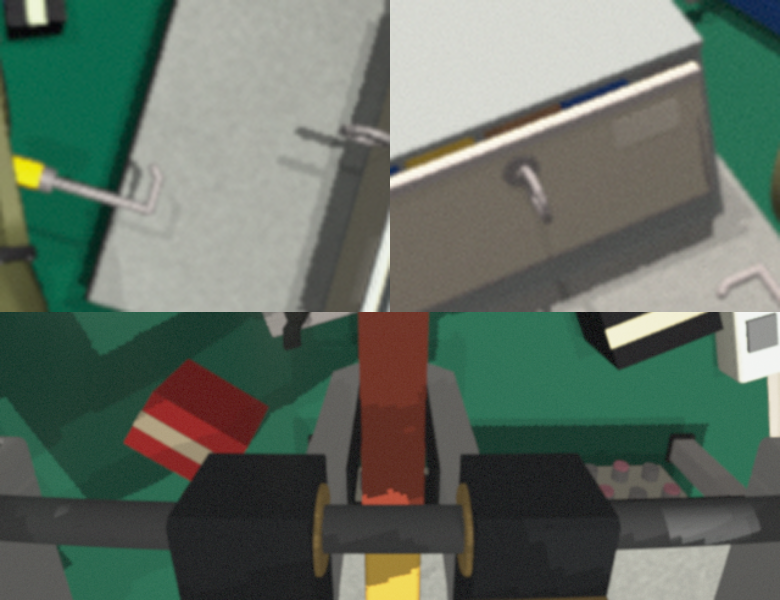

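Emit:
carry_out(plan=[[[-33.4, 11, 0.4, 0, 0, 0.004, 10], [-33.4, 11, 0.4, 0, 0, 0, 10], [-33.4, 11, 0.4, 0, 0, 0, 10], [-33.4, 11, 0.4, 0, 0, 0, 10], [-33.4, 11, 0.4, 0, 0, 0, 10], [0, 0, 0, 0, 0, 0, 10], [0, 0, 0, 0, 0, 0, 10]]])

```text
time_s: 15.1
ee_pos: [0.6022, -0.0211, 0.2796]
eef_rot: [3.141, -0.001, 1.28]
force: [0.4, 0.2, -3.9]
grip_width: 0.0218
grip_force: 60.0
```

```bash
python3 look.py r2 top scene; python3 - <<'E'
from m2 import *
d,o=pickle.load(open("r2.pkl","rb"))
P=o["ee_pos"]+[0,0,.018]; M=R.from_euler("z",o["eef_rot"][2]+np.pi).as_matrix()
for n in("top","scene"):print(n,proj(d[n],P+(M@np.array([[200,0,0],[200,18,0],[194,37,0]]).T*.001).T).round(0).tolist(), proj(d[n],[[.607,-.229,.298]]).round(1).tolist())
print(delta(o,[.6463,-.032,.280],73.55))
E
```

```text
15.2 [ 0.6023 -0.0189  0.2797] [ 3.1411 -0.0012  1.2821] [ 0.3825  0.99   -2.8651] 0.02154481956179894 59.99228596687317
top [[463.0, 229.0], [465.0, 221.0], [465.0, 213.0]] [[471.0, 202.2]]
scene [[203.0, 124.0], [196.0, 127.0], [189.0, 132.0]] [[175.9, 134.8]]
(array([ 0. , 45.9, -0.3]), array([ 0.0004, -0.0012, -0.0016]))
```

Emit:
carry_out(plan=[[[0, 12, 0, 0, 0, 0, 10], [0, 12, 0, 0, 0, 0, 10], [0, 0, 0, 0, 0, 0, 10]]])

```text
time_s: 15.45
ee_pos: [0.6262, -0.0254, 0.2792]
eef_rot: [3.141, -0.001, 1.283]
force: [-0.6, -0.1, -3.2]
grip_width: 0.0214
grip_force: 60.0
```

Emit:
carry_out(plan=[[[0, 11, 0, 0, 0, 0, 10], [0, 11, 0, 0, 0, 0, 10], [0, 0, 0, 0, 0, 0, 10]]])

```text
time_s: 15.7
ee_pos: [0.6469, -0.0319, 0.2792]
eef_rot: [3.142, -0.001, 1.282]
force: [0.3, 0.6, -3.4]
grip_width: 0.0217
grip_force: 60.0
```

```bash
python3 look.py r3 top scene; python3 - <<'E'
from m2 import *
d,o=pickle.load(open("r3.pkl","rb"))
def crop(c,x,y,w,h,s):
    return cv2.resize(np.ascontiguousarray(c["pixels"][y:y+h,x:x+w,::-1]),None,fx=s,fy=s,interpolation=cv2.INTER_CUBIC)
cv2.imwrite("pics/r3.png",np.hstack([crop(d["top"],430,170,65,65,6),crop(d["scene"],150,100,65,65,6)]))
E
```

```text
15.8 [ 0.6459 -0.0318  0.2794] [-3.1414 -0.0009  1.2819] [ 0.0197  0.5284 -2.5543] 0.021099625380486216 59.99214291572571
```

View pics/r3.png

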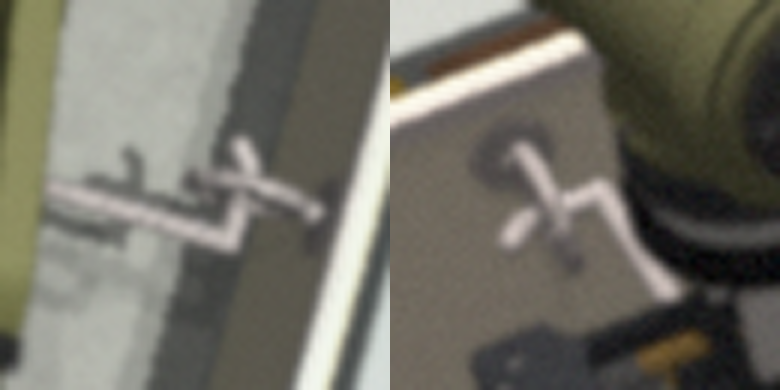

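```bash
python3 - <<'E'
import numpy as np
a=np.r_[.354,np.arange(.43,1.66,.075)]
x=37-123.7*np.sin(a);z=182+123.7*np.cos(a)
for r in zip(a[1:].round(3),(-np.diff(x)).round(1),(-np.diff(z)).round(1)):print(*r)
E
```

```text
0.43 8.7 3.6
0.505 8.3 4.2
0.58 7.9 4.8
0.655 7.6 5.4
0.73 7.1 5.9
0.805 6.7 6.4
0.88 6.2 6.9
0.955 5.6 7.4
1.03 5.1 7.8
1.105 4.5 8.1
1.18 3.9 8.4
1.255 3.2 8.7
1.33 2.5 8.9
1.405 1.9 9.1
1.48 1.2 9.2
1.555 0.5 9.3
1.63 -0.2 9.3
```

Emit:
carry_out(plan=[[[8.7, 0, 3.6, 0, 0, 0, 10], [8.3, 0, 4.2, 0, 0, 0, 10], [7.9, 0, 4.8, 0, 0, 0, 10], [7.6, 0, 5.4, 0, 0, 0, 10], [7.1, 0, 5.9, 0, 0, 0, 10]]])

```text
time_s: 16.22
ee_pos: [0.6577, 0.0062, 0.2552]
eef_rot: [3.141, -0.0, 1.281]
force: [-0.4, -3.9, -2.7]
grip_width: 0.0214
grip_force: 60.0
```

Emit:
carry_out(plan=[[[6.7, 0, 6.4, 0, 0, 0, 10], [6.2, 0, 6.9, 0, 0, 0, 10], [5.6, 0, 7.4, 0, 0, 0, 10], [5.1, 0, 7.8, 0, 0, 0, 10], [4.5, 0, 8.1, 0, 0, 0, 10]]])

```text
time_s: 16.63
ee_pos: [0.6659, 0.0329, 0.2184]
eef_rot: [3.141, -0.001, 1.281]
force: [-0.3, -2.8, -1.6]
grip_width: 0.0216
grip_force: 60.0
```

Emit:
carry_out(plan=[[[3.9, 0, 8.4, 0, 0, 0, 10], [3.2, 0, 8.7, 0, 0, 0, 10], [2.5, 0, 8.9, 0, 0, 0, 10], [1.9, 0, 9.1, 0, 0, 0, 10], [1.2, 0, 9.2, 0, 0, 0, 10]]])

```text
time_s: 17.05
ee_pos: [0.6695, 0.0447, 0.174]
eef_rot: [3.141, -0.001, 1.281]
force: [-0.4, -1.1, -2.1]
grip_width: 0.0212
grip_force: 60.0
```

```bash
python3 look.py s1 top scene; python3 - <<'E'
from m2 import *
d,o=pickle.load(open("s1.pkl","rb"))
P=o["ee_pos"]+[0,0,.018]; M=R.from_euler("z",o["eef_rot"][2]+np.pi).as_matrix()
U=np.array([.6066,-.2353]); c,s=np.cos(np.radians(-106.45)),np.sin(np.radians(-106.45))
p=P+M@[.2,.018,0]; q=p[:2]-U; print("prong unit",q@[c,s],q@[-s,c],p[2])
E
```

```text
17.15 [0.6688 0.0448 0.1728] [-3.1392 -0.0006  1.281 ] [-0.4637 -0.6395 -2.0072] 0.021719870212039187 59.99222159385681
prong unit -0.08618736817070743 -0.0022029290318234876 0.19076520544043837
```

```bash
cat > edge.py <<'E'
import sys
from m2 import *
d,o=pickle.load(open(sys.argv[1]+".pkl","rb"));T,S=d["top"],d["scene"]
U=np.array([.6066,-.2353]); c,s=np.cos(np.radians(-106.45)),np.sin(np.radians(-106.45))
def wd(x,y,z): return [U[0]+x*c-y*s,U[1]+x*s+y*c,z]
wh=lambda h,s_,v:(s_<40)&(v>float(sys.argv[2]))
for th in(.9,1.0,1.1,1.2,1.3):
    f=lambda lx,lz:(.037+lx*np.cos(th)-lz*np.sin(th),.182+lx*np.sin(th)+lz*np.cos(th))
    E=[wd(f(0,.153)[0],y,f(0,.153)[1]) for y in(-.17,0,.17)]; print(th,proj(T,E).round(0).tolist(),proj(S,E).round(0).tolist())
def strip(c,th0=1.1):
    E=[wd(.037-.153*np.sin(th0),y,.182+.153*np.cos(th0)) for y in(-.17,.17)]; q=proj(c,E)
    x,y=np.maximum(q.min(0)-22,0).astype(int); X,Y=(q.max(0)+22).astype(int)
    ct,bk=mask(c,(x,y,X-x,Y-y),wh,5); r=cv2.minAreaRect(ct); return bk(cv2.boxPoints(r)),np.array(r[1])/4
for n in("top","scene"):
    q,sz=strip(d[n]); print(n,q.round(1).tolist(),sz)
E
python3 edge.py s1 215
```

```text
0.9 [[417.0, 262.0], [437.0, 193.0], [457.0, 125.0]] [[263.0, 135.0], [192.0, 165.0], [114.0, 198.0]]
1.0 [[413.0, 261.0], [432.0, 193.0], [452.0, 126.0]] [[265.0, 141.0], [195.0, 171.0], [117.0, 204.0]]
1.1 [[408.0, 260.0], [428.0, 193.0], [447.0, 126.0]] [[267.0, 148.0], [197.0, 178.0], [121.0, 211.0]]
1.2 [[405.0, 259.0], [424.0, 193.0], [443.0, 127.0]] [[269.0, 154.0], [200.0, 184.0], [124.0, 217.0]]
1.3 [[402.0, 259.0], [421.0, 193.0], [440.0, 128.0]] [[271.0, 160.0], [202.0, 190.0], [127.0, 223.0]]
top [[410.2, 259.8], [447.9, 127.6], [489.7, 139.6], [451.9, 271.8]] [ 43.4403 137.4636]
scene [[111.2, 186.1], [195.6, 151.1], [205.5, 175.1], [121.1, 210.1]] [25.9897 91.3444]
```

Emit:
carry_out(plan=[[[0.5, 0, 9.3, 0, 0, 0, 10], [-0.2, 0, 9.3, 0, 0, 0, 10], [-0.5, 0, 5, 0, 0, 0, 10], [-0.5, 0, 4, 0, 0, 0, 10], [0, 0, 0, 0, 0, 0, 10]]])

```text
time_s: 17.57
ee_pos: [0.6689, 0.0437, 0.1463]
eef_rot: [-3.141, -0.001, 1.281]
force: [0.1, -0.2, -2.3]
grip_width: 0.0215
grip_force: 60.0
```

```bash
python3 look.py s2 top scene; python3 edge.py s2 215|tail -2
```

```text
17.6667 [0.6693 0.0438 0.1474] [ 3.1411 -0.0011  1.2807] [ 0.8374  0.6167 -1.9273] 0.02168445691619085 59.99208927154541
top [[402.7, 258.7], [439.8, 129.3], [489.3, 143.5], [452.2, 272.9]] [ 51.478  134.5443]
scene [[111.9, 186.1], [212.0, 144.2], [226.9, 179.9], [126.8, 221.7]] [ 38.6488 108.4756]
```

Emit:
carry_out(plan=[[[-0.3, 0, 2, 0, 0, 0, 10], [-0.3, 0, 2, 0, 0, 0, 10], [0, 0, 0, 0, 0, 0, 10]]])

```text
time_s: 17.92
ee_pos: [0.6691, 0.0433, 0.1434]
eef_rot: [3.141, -0.001, 1.281]
force: [0.1, 0.8, 0.3]
grip_width: 0.022
grip_force: 60.0
```

Emit:
carry_out(plan=[[[-0.3, 0, 2, 0, 0, 0, 10], [0, 0, 0, 0, 0, 0, 10]]])

```text
time_s: 18.08
ee_pos: [0.669, 0.043, 0.1413]
eef_rot: [3.141, -0.001, 1.281]
force: [0.4, 1.4, 1.0]
grip_width: 0.0212
grip_force: 60.0
```

Emit:
carry_out(plan=[[[-0.3, 0, 2, 0, 0, 0, 10], [0, 0, 0, 0, 0, 0, 10]]])

```text
time_s: 18.25
ee_pos: [0.6688, 0.0427, 0.1391]
eef_rot: [3.141, -0.001, 1.281]
force: [0.7, 2.4, 0.2]
grip_width: 0.0215
grip_force: 60.0
```

```bash
python3 look.py s3 top scene; python3 edge.py s3 215|tail -2
```

```text
18.35 [0.6689 0.0427 0.1393] [ 3.1411 -0.0009  1.2809] [ 0.3289  1.8545 -0.5794] 0.02147510342627962 59.99984085559845
top [[402.7, 258.7], [439.9, 129.4], [489.5, 143.6], [452.3, 272.9]] [ 51.6064 134.5437]
scene [[111.9, 186.0], [217.1, 142.5], [231.9, 178.2], [126.7, 221.8]] [ 38.6694 113.8442]
```

```bash
python3 look.py s4 wrist; python3 - <<'E'
from m2 import *
yel=lambda h,s,v:(h>18)&(h<36)&(s>120)&(v>50)
for n in("r1","s4"):
    d,o=pickle.load(open(n+".pkl","rb"));W=d["wrist"]
    ct,bk=mask(W,(270,0,110,330),yel,9); q=bk(ct); y0,y1=q[:,1].min(),q[:,1].max()
    ws=[(y,round(float(np.ptp(q[abs(q[:,1]-y)<1.5][:,0])),2)) for y in np.linspace(y0+6,y1-6,4).round()]
    print(n,y0,y1,ws)
# expected for pitch: hook up by d rad
d,o=pickle.load(open("r1.pkl","rb"));W=d["wrist"];A=R.from_euler("xyz",o["eef_rot"])
for p in(0,.03,.06):
    g=o["ee_pos"]+A.apply([0,0,-.019])
    pts=[g+A.apply(R.from_euler("y",p).apply(v)) for v in([.05,0,-.011],[.16,-.011,-.011],[.16,.011,-.011])]
    print(p,proj(W,pts).round(1).tolist())
E
```

```text
18.4 [0.6689 0.0427 0.1394] [ 3.141  -0.0009  1.2809] [0.9742 0.8846 0.6608] 0.0216142160140771 59.99978721141815
r1 -0.375 208.125 [(np.float64(6.0), 64.25), (np.float64(71.0), 61.75), (np.float64(137.0), 60.5), (np.float64(202.0), 56.0)]
s4 -0.375 206.625 [(np.float64(6.0), 62.75), (np.float64(71.0), 60.75), (np.float64(136.0), 59.0), (np.float64(201.0), 56.75)]
0 [[319.7, 216.5], [285.8, -115.0], [354.1, -115.0]]
0.03 [[319.7, 218.4], [284.6, -121.9], [355.2, -121.9]]
0.06 [[319.6, 220.3], [283.2, -128.7], [356.4, -128.7]]
```

Emit:
carry_out(plan=[[[0.5, 0, -7, 0, 0, 0, 10], [0.5, 0, -6.5, 0, 0, 0, 10], [0, 0, 0, 0, 0, 0, 10]]])

```text
time_s: 18.65
ee_pos: [0.6697, 0.0436, 0.1547]
eef_rot: [3.139, -0.002, 1.281]
force: [-0.4, 0.5, -2.2]
grip_width: 0.0217
grip_force: 60.0
```

Emit:
carry_out(plan=[[[0, -12, 0, 0, 0, 0, 10], [0, -12, 0, 0, 0, 0, 10], [0, 0, 0, 0, 0, 0, 10]]])

```text
time_s: 18.9
ee_pos: [0.645, 0.0509, 0.153]
eef_rot: [-3.142, -0.001, 1.281]
force: [-0.1, -0.1, -2.8]
grip_width: 0.0218
grip_force: 60.0
```

Emit:
carry_out(plan=[[[0, -12, 0, 0, 0, 0, 10], [0, -14, 0, 0, 0, 0, 10], [0, 0, 0, 0, 0, 0, 10]]])

```text
time_s: 19.15
ee_pos: [0.6203, 0.0583, 0.1531]
eef_rot: [3.141, -0.001, 1.281]
force: [1.3, 0.1, -2.0]
grip_width: 0.0216
grip_force: 60.0
```

```bash
python3 look.py s5 top scene; python3 edge.py s5 215|tail -2; python3 - <<'E'
from m2 import *
d,o=pickle.load(open("s5.pkl","rb"))
print(delta(o,[.669,.15,.28],181.75))
E
```

```text
19.25 [0.6218 0.0578 0.1533] [ 3.1404 -0.0011  1.2809] [ 0.0934 -0.0515 -3.8514] 0.021441264230204645 59.998430013656616
top [[402.6, 258.7], [440.0, 129.4], [489.5, 143.7], [452.1, 273.0]] [ 51.5791 134.6179]
scene [[112.0, 186.1], [232.4, 135.7], [247.3, 171.3], [126.8, 221.7]] [ 38.6058 130.5409]
(array([ 102. ,   19.1, -126.6]), array([ 0.0019,  0.0004, -1.8912]))
```

Emit:
carry_out(plan=[[[34, 0, 0, 0, 0, 0, 10], [34, 0, 0, 0, 0, 0, 10], [34, 0, 0, 0, 0, 0, 10], [0, 0, -30, 0, 0, 0, 10], [0, 0, -32, 0, 0, 0, 10], [0, 0, -32, 0, 0, 0, 10], [0, 0, -32, 0, 0, 0, 10], [0, 0, 0, 0, 0, -0.1, 10], [0, 0, 0, 0, 0, -0.112, 10], [0, 0, 0, 0, 0, -0.112, 10], [0, 0, 0, 0, 0, -0.112, 10], [0, 0, 0, 0, 0, -0.112, 10], [0, 0, 0, 0, 0, -0.112, 10], [0, 0, 0, 0, 0, -0.112, 10], [0, 0, 0, 0, 0, -0.112, 10], [0, 0, 0, 0, 0, -0.112, 10], [0, 0, 0, 0, 0, -0.112, 10], [0, 0, 0, 0, 0, -0.112, 10], [0, 0, 0, 0, 0, -0.112, 10], [0, 0, 0, 0, 0, -0.112, 10]]])

```text
time_s: 20.92
ee_pos: [0.6511, 0.1552, 0.2788]
eef_rot: [3.141, 0.0, 2.73]
force: [-0.7, 0.4, -2.3]
grip_width: 0.0214
grip_force: 60.0
```

Emit:
carry_out(plan=[[[0, 0, 0, 0, 0, -0.112, 10], [0, 0, 0, 0, 0, -0.112, 10], [0, 0, 0, 0, 0, -0.112, 10], [0, 0, 0, 0, 0, -0.111, 10], [0, 0, 0, 0, 0, 0, 10], [0, 0, 0, 0, 0, 0, 10]]])

```text
time_s: 21.42
ee_pos: [0.6508, 0.1553, 0.2788]
eef_rot: [3.141, 0.001, -3.115]
force: [-0.3, 0.7, -3.0]
grip_width: 0.0214
grip_force: 60.0
```

```bash
python3 look.py t1 wrist top scene; python3 - <<'E'
from m2 import *
d,o=pickle.load(open("t1.pkl","rb"))
print(delta(o,[.5975,.1563,.12],181.75))
yel=lambda h,s,v:(h>18)&(h<36)&(s>120)&(v>50)
W=d["wrist"];ct,bk=mask(W,(270,0,110,330),yel,9); q=bk(ct); y0,y1=q[:,1].min(),q[:,1].max()
print(y0,y1,[(y,round(float(np.ptp(q[abs(q[:,1]-y)<1.5][:,0])),2),round(float(q[abs(q[:,1]-y)<1.5][:,0].mean()),1)) for y in(6,71,137,200)])
# rest base (white) in top view
T=d["top"];P=o["ee_pos"]
wh=lambda h,s_,v:(s_<25)&(v>215)
ct,bk=mask(T,(290,165,40,110),wh,9);r=cv2.minAreaRect(ct);b=bk(cv2.boxPoints(r));print(b.round(1).tolist(),onz(T,b,.008))
d0=pickle.load(open("c0.pkl","rb"));ct,bk=mask(d0["top"],(290,165,40,110),wh,25);r=cv2.minAreaRect(ct);b=bk(cv2.boxPoints(r));w=onz(T,b,.008);e=np.roll(w,-1,0)-w;print(b.round(1).tolist(),w,w.mean(0),np.linalg.norm(e,axis=1),np.degrees(np.arctan2(e[:,1],e[:,0])))
E
```

```text
21.5667 [0.6505 0.1555 0.2789] [ 3.1409  0.0008 -3.1144] [-0.0001  0.7643 -3.1488] 0.021803057109539392 59.9985408782959
(array([ 53.1,   2.2, 158.8]), array([ 0.0006,  0.0008, -0.0034]))
-0.375 207.375 [(6, 62.0, 322.1), (71, 58.25, 322.0), (137, 57.0, 322.0), (200, 54.75, 322.5)]
[[315.1, 181.1], [320.1, 181.1], [320.1, 184.1], [315.1, 184.1]] [[0.7018 0.1395 0.008 ]
 [0.7019 0.1248 0.008 ]
 [0.693  0.1247 0.008 ]
 [0.6929 0.1395 0.008 ]]
[[312.9, 192.7], [320.9, 192.6], [321.6, 262.1], [313.7, 262.2]] [[0.6675 0.1459 0.008 ]
 [0.6679 0.1223 0.008 ]
 [0.4627 0.1188 0.008 ]
 [0.4623 0.1422 0.008 ]] [0.5651 0.1323 0.008 ] [0.0235 0.2051 0.0234 0.2052] [ -89.0654 -179.0173   90.9754    1.0211]
```

Emit:
carry_out(plan=[[[26.5, 1.1, 0, 0, 0.008, 0, 10], [26.5, 1.1, 0, 0, 0.007, 0, 10], [0, 0, 35, 0, 0, 0, 10], [0, 0, 40, 0, 0, 0, 10], [0, 0, 40, 0, 0, 0, 10], [0, 0, 30, 0, 0, 0, 10], [0, 0, 14, 0, 0, 0, 10], [0, 0, 0, 0, 0, 0, 10], [0, 0, 0, 0, 0, 0, 10]]])

```text
time_s: 22.32
ee_pos: [0.5952, 0.1562, 0.1204]
eef_rot: [3.141, -0.014, -3.113]
force: [0.6, 1.6, -1.6]
grip_width: 0.0218
grip_force: 60.0
```

```bash
python3 look.py t2 wrist top; python3 - <<'E'
from m2 import *
d,o=pickle.load(open("t2.pkl","rb"))
print(delta(o,[.5975,.1563,.06],181.75))
E
```

```text
22.4167 [0.5959 0.1563 0.122 ] [ 3.1405 -0.0114 -3.1121] [ 0.1717  0.3466 -2.5828] 0.021730365209106442 59.99852478504181
(array([-2.3, -0.2, 62. ]), array([ 0.0011, -0.0114, -0.0011]))
```

Emit:
carry_out(plan=[[[-1.5, 0, 20, 0, 0, 0, 10], [0, 0, 22, 0, 0, 0, 10], [0, 0, 14, 0, 0, 0, 10], [0, 0, 8, 0, 0, 0, 10], [0, 0, 8, 0, 0, 0, 10], [0, 0, 4, 0, 0, 0, 10], [0, 0, 0, 0, 0, 0, 10]]])

```text
time_s: 23.0
ee_pos: [0.5956, 0.1562, 0.0442]
eef_rot: [3.141, -0.014, -3.112]
force: [-0.9, -0.0, -2.7]
grip_width: 0.0214
grip_force: 60.0
```

Emit:
carry_out(plan=[[[0, 0, 1.5, 0, 0, 0, 10], [0, 0, 1, 0, 0, 0, 10], [0, 0, 0, 0, 0, 0, 10]]])

```text
time_s: 23.25
ee_pos: [0.596, 0.1563, 0.0425]
eef_rot: [3.141, -0.013, -3.111]
force: [0.9, 0.3, 1.4]
grip_width: 0.0216
grip_force: 60.0
```

Emit:
carry_out(plan=[[[0, 0, 0.7, 0, 0, 0, 10], [0, 0, 0, 0, 0, 0, 10]]])

```text
time_s: 23.42
ee_pos: [0.5961, 0.1563, 0.042]
eef_rot: [3.141, -0.012, -3.111]
force: [1.9, 0.1, 4.9]
grip_width: 0.0214
grip_force: 60.0
```

Emit:
carry_out(plan=[[[0, 0, 0, 0, 0, 0, 28], [0, 0, 0, 0, 0, 0, 40], [0, 0, 0, 0, 0, 0, 60], [0, 0, 0, 0, 0, 0, 60], [0, 0, -10, 0, 0, 0, 60], [0, 0, -30, 0, 0, 0, 60], [0, 0, -40, 0, 0, 0, 60], [0, 0, -40, 0, 0, 0, 60], [0, 0, -40, 0, 0, 0, 60], [0, 0, -40, 0, 0, 0, 60], [0, 0, 0, 0, 0, 0, 60], [0, 0, 0, 0, 0, 0, 60]]])

```text
time_s: 24.42
ee_pos: [0.5988, 0.1563, 0.2439]
eef_rot: [3.14, -0.01, -3.111]
force: [0.1, -0.5, -0.9]
grip_width: 0.06
grip_force: 0.0
```

```bash
python3 look.py u1 wrist top scene; python3 pole.py u1 .071; python3 edge.py u1 215|tail -2; python3 - <<'E'
from m2 import *
d,o=pickle.load(open("u1.pkl","rb"));T,S=d["top"],d["scene"]
P=lambda x,y:np.array([.597,.1563,.06])+np.array([x*np.cos(.022)-y*np.sin(.022),x*np.sin(.022)+y*np.cos(.022),0])
d0=pickle.load(open("c0.pkl","rb"))
red=lambda h,s,v:((h<11)|(h>172))&(s>90)&(v>60)
yel=lambda h,s,v:(h>20)&(h<34)&(s>140)&(v>60)
for nm,dd in(("before",d0),("after",d)):
  for f,l in((red,"red"),(yel,"yel")):
    ct,bk=mask(dd["scene"],(268,235,105,95),f,5);r=cv2.minAreaRect(ct);print(nm,l,bk([r[0]]).round(1),np.array(r[1])/4,r[2])
  # carton on pile top
  pf=lambda h,s,v:(h<40)&(s>30)&(v>60)
ct,bk=mask(S,(355,240,100,130),lambda h,s,v:(h<40)&(s>28)&(v>50),13);print("stack hull",bk(cv2.approxPolyN(cv2.convexHull(ct),6).reshape(-1,2)).round(1).tolist())
for x in(0,1):
    z=.24; a=np.radians(158.3);M=np.array([[np.cos(a),-np.sin(a)],[np.sin(a),np.cos(a)]])
    k=[np.r_[np.array([.546,.3705])+M@v,z if x else 0] for v in([.048,.032],[.048,-.032],[-.048,-.032],[-.048,.032])]
    print(proj(S,k).round(1).tolist())
E
```

```text
24.5667 [0.5977 0.1561 0.2396] [ 3.1413 -0.0164 -3.1114] [-0.0397  0.4852  0.2141] 0.06011030234250959 0.0
expect [320.3419 214.8942]
red [[322.  214.5]] [[309.1, 160.6], [334.9, 160.6], [334.9, 268.4], [309.1, 268.4]] [[0.5946 0.1575 0.071 ]] [0.5963 0.1575 0.071 ] [0.0223 0.0986] 2.287830676149958
yel [[322.25  97.5 ]] [[308.6, 36.1], [335.9, 36.1], [335.9, 158.9], [308.6, 158.9]] [[0.4949 0.1545 0.071 ]] [0.4963 0.1546 0.071 ] [0.022  0.0986] 2.2395370471101117
top [[402.7, 258.7], [440.0, 129.4], [489.3, 143.6], [452.0, 272.9]] [ 51.3486 134.58  ]
scene [[111.5, 186.4], [251.3, 125.4], [266.7, 160.8], [126.9, 221.7]] [ 38.5952 152.4418]
before red [[312.4 289.8]] [12.7279 41.8961] 45.0
before yel [[341.1 260.2]] [13.2583 40.4819] 45.0
after red [[312.8 289.6]] [13.6842 41.7994] 44.075958251953125
after yel [[342.3 260.3]] [11.8123 38.1332] 44.2360954284668
stack hull [[446.5, 300.3], [424.1, 350.8], [387.5, 368.8], [373.2, 344.6], [382.6, 293.6], [427.2, 271.8]]
[[408.8, 326.6], [424.1, 350.8], [386.5, 368.9], [372.0, 343.8]]
[[427.3, 274.1], [446.3, 301.3], [401.4, 321.9], [383.6, 293.5]]
```

```bash
python3 -c "
from station import ctrl
print(ctrl.hand_in())"
```

```text
the job is handed in; nothing more can be done
None
```

I put the carton squared up on the pile, pulled the flap down to its stop with the pole, unhooked, and laid the pole back in both brackets. The job is handed in after about 25 s of robot time. The images put the flap at about 1.26–1.28 rad; I take that as the 1.30 stop because a further 8 mm of pull did not move it.

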